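Route the suction to the wide jar

ROBOT

A 6-joint arm with a two-finger parallel gripper is mounted at the origin on the work surface. World frame = base frame: x ahead of the robot, y to its left, z up, the work surface at z = 0. Lengths are in m, angles in rad, forces in N, time in s.
With the tool pointing down it reaches from about 0.25 to 0.725 m from the base axis. Payload 9.7 kg.
Tool frame: the origin (TCP) lies at the very end of the fingers, on their centre line; the grasp point (between the pads) lies arm.grip_point_offset behind it (arm.grip_point_offset is the distance from the TCP to the grasp point, in m); z points along the fingers, y is the line along which they close (so a half turn about z gives the same grasp; the last joint's range is limited). The gripper opens to 85 mm and grips with 20 to 120 N. Pads are 22 mm wide; open, the fingers measure 114 mm over their backs; the gripper's body (76 mm by 85 mm) begins 54 mm behind the grasp point. The pads swing forward as they close: fully open they stand 13 mm farther back than shut.
Start: joints at [1.202, 0.087, 0.176, 1.66, 0, 1.571], TCP at [0.198, 0.513, 0.231] pointing down, gripper open.
Joint ranges: [-3.13, 3.13], [-0.85, 1.81], [-1.15, 1.24], [-2.2, 2.28], [-1.44, 1.52], [-3.14, 3.14]. Speed limits (rad/s): [2.22, 2.22, 2.57, 3.14, 3.14, 3.14].

INTERFACE

Orientations are given as a unit quaternion [w, x, y, z].
In Python, from workcell import monitor, capture, calibration, sign_off, find_in, landmark_of, arm gives the robot as it stands.
- The arm moves only by the tool drive_tool, never from a script. Its argument "rows" is a list of rows, each a list of 3 entries, a list of its own where there are three numbers: the opening, from 0 (shut) to 1 (fully open), then the shift along the tool's x, y, z in mm, then the turn about the tool's z in degrees. In form: [[claw, [x, y, z], spin], ...]. A call has 1 to 20 rows; each row is the pose to reach, as a shift and turn from the pose commanded when the call began, along the tool's axes at that moment; what a row does not reach only later rows make up. A row lasts 1/8 s, in which the tool goes at most 62.5 mm and 10.7 degrees, less where a joint would pass 70% of its speed; a pose out of reach is approached as far as the arm can. A call with a gripper value outside its range is refused whole. The fingers move at their own pace and stop on an object; the grip force is fixed at half the most. Time passes only in rows, so rows that repeat a pose let the fingers close. It gives the time, the measured TCP pose, the force, the opening and the grip force at its end, in the units of the state.
- monitor.get_state(): the state, without advancing time (a new reading comes with each control period).
- capture(name): name is "scene" or "top"; returns the picture (384x512x3 uint8, red, green, blue); there is no depth.
- calibration(name): a dict with "intrinsics" (3x3 intrinsics, pixels), "eye" and "attitude" of the camera in the world. Camera axes: x right, y down, z forward; pixel columns grow to the right and rows downward; lengths in m; the calibration is good to about 2 mm. A picture is of the moment at which its call begins. calibration takes no time and is no camera call.
- sign_off(): hands the job in; it is judged then, once.
Trained networks look in the newest picture that a camera, given by its name, has taken for a name from the list of things; names that differ only in an ending like _2 or _b are one class to them, and where a whole thing is asked for, a point or a joint stands for the part that bears it (a point fixed in the world has none). Each returns a list of dicts, best first, with "score" (0 to 1); they miss things now and then, are a little off and sometimes report something else, mostly with a low value. They report only what shows in the picture. A call takes as long as a camera call. They do not tell look-alikes from the thing itself.
- find_in(camera, label): "centre" ([x, y, z] in m, in world coordinates, good to about 4 mm: the middle of the surface that is visible of it).
- landmark_of(camera, label): "centre" ([x, y, z] in m, in world coordinates, good to about 4 mm: a listed point, or the origin of a listed thing).
The state is a dict: "time_s": time; "joints": joint angles; "qd": joint speeds; "joint_torque": joint torques, N m; "ee_pos": TCP position; "tool_rot": TCP orientation; "contact_force": force on the tool from outside, world axes, zero at the start; "wrist_torque": the same for the moment, N m; "grip_width": opening from 0.0 (shut) to 1.0 (fully open); "grip_force": force on a finger pad.
Only numpy, scipy, OpenCV 4.12 (cv2) and the standard library are available. Lean on these libraries where they do the work, as an engineer would, in place of code of your own. Each camera call takes 0.05 s, during which the arm holds its last target. There are 200 camera calls.

TASK

On the suction manifold, push the steel selector arm round with a fingertip until it points squarely at the widest jar. Only then open the vacuum valve by pushing one of its black spokes anticlockwise (seen from above) until the handle stops, about a quarter turn. Only push, never pinch the arm or a spoke, and leave the jars and everything else on the table standing where they are.

Things in the scene. Friction and masses are not known exactly. Their poses are not given: they have to be found in the camera images.
- selector (a joint): angle of the selector arm on the manifold, rad, turns about the vertical through selector_hub, grows anticlockwise seen from above, stops at -2.9 and 2.9; starts between -0.7 and 0.7, when it points roughly towards the robot. It has no detents, takes about 3 N at 65 mm from the axis and stays where it is left. The four outlets lie at about -2.4, -1.2, 1.2 and 2.4
- selector_hub (a point): on the selector's vertical axis, at the arm's mid-height, 58 mm above the table; turns with the arm: x axis along the arm towards its tip, z up. Arm: straight steel bar 16 mm wide, 50 to 66 mm above the table, from a 34 mm round hub to 82 mm from the axis; no tail. Under it the manifold is at most 24 mm high outside a 56 mm round boss
- selector_tip (a point): the end of the cone that points the selector arm, 98 mm from its axis, 58 mm above the table. The bar behind it is two halves, left (selector_c2) and right (selector_c3) seen from the hub looking out
- manifold: fixed grey-painted base with a round middle and four lobes, each with a round black rubber pad (74 mm across, top 14 mm above the table) 140 mm from the selector's axis; origin on that axis at table height. It may stand on the left or right of the table, the valve on the other side
- wide_jar: the widest jar, grey plastic with a white cap, 68 mm across and 75 mm high, loose on one of the four pads; origin at the centre of its underside, z up; the arm is to point at its axis
- slim_jar: slim grey jar, 36 mm across, 75 mm high, loose on another pad; origin at the centre of its underside
- low_jar: low grey jar, 48 mm across, 42 mm high, loose on another pad; origin at the centre of its underside
- plug: small white blanking plug, 44 mm flange, 28 mm high, loose on another pad; origin at the centre of its underside
- valve (a joint): angle of the valve's three-spoke handle, rad, about the vertical through valve_hub, grows anticlockwise seen from above (opening); starts between 0 and 0.2 (closed), hard stop at 1.571 (fully open). Takes about 4 N at 50 mm from the axis and stays where it is left
- valve_hub (a point): on the valve handle's vertical axis, at the spokes' mid-height, 68 mm above the table; turns with the handle: x axis along one spoke, the other two 120 degrees either side; z up. Spokes: black bars 14 mm wide, 61 to 75 mm above the table, from a 38 mm round hub to 66 mm from the axis, with 20 mm ball ends. Each is two halves: clockwise side (valve_c4, c5, c6), pushed to open, and the other (valve_c7, c8, c9)
- valve_box: fixed white valve housing under the handle, 130 x 110 mm, 40 mm high; origin at the centre of its underside
- vial: small amber vial, 26 mm across, 50 mm high, loose, beyond the valve; origin at the centre of its underside
- gauze_box: paper gauze box 50 x 70 x 45 mm, loose, beyond the valve; origin at the centre of its underside
- spray_can: white can, 52 mm across, 160 mm high, loose, at the left of the table; origin at the centre of its underside
- iodine: amber bottle, 60 mm across, 130 mm high, loose, at the right of the table; origin at the centre of its underside
- spatula: 170 mm spatula lying loose at the right of the table
Mind the look-alikes: they are no part of the job. What is shaped like the plug but purple is not meant.

How it is judged:
On the way, in this order (a step that is already met when the one before it is completed fails the run):
1. the selector arm points at the wide jar (y of wide_jar in the frame of selector_hub between -0.018 and 0.018 m and x of wide_jar in the frame of selector_hub above 0.05 m), for 0.3 s.
2. the valve is fully open (value of joint valve above 1.4 rad), for 0.2 s.
At the end, for the whole second after the job is handed in: the line of the selector arm passes within 18 mm of the wide jar's axis, pointing at it and at rest; the valve is within 0.17 rad of its open stop (joint above 1.4); the jars and plug stand upright within 15 mm of where they were (all of step 1 and value of joint valve above 1.4 rad and velocity of joint selector between -0.05 and 0.05 rad/s and distance of each of wide_jar, slim_jar, low_jar, plug from where it was at the start of the episode below 0.015 m and angle between each of wide_jar, slim_jar, low_jar, plug's own z axis and vertical below 0.1 rad); the robot touches nothing.
It fails at once if the valve is opened (past 0.45) while the selector arm does not point at the wide jar (value of joint valve above 0.45 rad and not (y of wide_jar in the frame of selector_hub between -0.018 and 0.018 m and x of wide_jar in the frame of selector_hub above 0.05 m)).
It fails at once if the selector arm is pinched (both sides pressed by the fingers at once) (contact force between the fingers and selector_c2 above 2 N and contact force between the fingers and selector_c3 above 2 N).
It fails at once if a valve spoke is pinched (both sides pressed by the fingers at once) ((contact force between the fingers and valve_c4 above 2 N and contact force between the fingers and valve_c7 above 2 N) or (contact force between the fingers and valve_c5 above 2 N and contact force between the fingers and valve_c8 above 2 N) or (contact force between the fingers and valve_c6 above 2 N and contact force between the fingers and valve_c9 above 2 N)).
It fails at once if a jar or the plug is lifted, shifted by more than 15 mm or tipped (distance of any of wide_jar, slim_jar, low_jar, plug from where it was at the start of the episode above 0.015 m or angle between any of wide_jar, slim_jar, low_jar, plug's own z axis and vertical above 0.3 rad).
It fails at once if a bystander is lifted or shifted by more than 20 mm (distance of any of vial, gauze_box, spray_can, iodine, spatula from where it was at the start of the episode above 0.02 m).
It also fails if it takes over 61 s, if anything falls off the work surface, if the arm or the gripper's body presses on something with over 40 N, if the wrist force passes 120 N, or if a joint passes its speed limit or range.

## Working session

There is one attempt and no reset: what is moved stays moved. The work goes in short steps, Python scripts to look and compute and a tool call to move; the robot and the scene stay as the last step left them, time stands still between calls to the robot, and variables do not carry over. Pictures are saved under pics/ and viewed, at most 10 in all, crops included, and the job is handed in when it is done.

Besides the shell and the picture viewer there is one more tool, called as name(argument=value, ...), one argument or row to a line, values as JSON. drive_tool: Moves the arm, as the interface text tells. Its arguments: {"type":"object","properties":{"rows":{"type":"array"}},"required":["rows"]}

```bash
mkdir -p pics; cat > h.py <<'E'
from workcell import *
import numpy as np, cv2
E
python3 - <<'E'
from h import *
for c in ("scene","top"):
    cv2.imwrite(f"pics/{c}0.png",capture(c)[:,:,::-1])
    k=calibration(c);print(c,np.round(k["eye"],3),np.round(k["attitude"],3).tolist(),k["intrinsics"][0])
    for n in ("selector_hub","selector_tip","manifold","wide_jar","slim_jar","low_jar","plug","valve_hub","valve_box","vial","gauze_box","spray_can","iodine","spatula"):
        print(n,[(np.round(d["centre"],3).tolist(),round(d["score"],2)) for d in landmark_of(c,n)[:3]])
s=monitor.get_state();print(s["time_s"],s["ee_pos"],s["tool_rot"],s["grip_width"],arm.grip_point_offset)
E
```

```text
scene [ 1.716 -0.178  0.842] [-0.351, 0.653, 0.594, -0.313] [417.02098251   0.         261.92543752]
selector_hub [([0.55, -0.516, -0.001], 0.74), ([0.524, -0.228, 0.058], 0.42)]
selector_tip [([0.425, -0.257, 0.054], 0.47)]
manifold [([0.525, -0.233, -0.0], 0.84)]
wide_jar [([0.502, -0.368, 0.014], 0.87)]
slim_jar [([0.44, -0.116, 0.016], 0.69), ([0.503, -0.366, 0.014], 0.33)]
low_jar [([0.599, -0.109, 0.016], 0.51)]
plug [([0.718, -0.181, 0.003], 0.72), ([0.646, -0.293, 0.012], 0.51), ([0.747, -0.256, 0.003], 0.46)]
valve_hub [([0.525, 0.197, 0.069], 0.76)]
valve_box [([0.522, 0.194, -0.001], 0.88), ([0.599, -0.11, 0.014], 0.61)]
vial [([0.683, 0.215, 0.001], 0.68), ([0.405, -0.598, -0.003], 0.55)]
gauze_box [([0.677, 0.13, -0.0], 0.84)]
spray_can [([0.536, 0.502, -0.001], 0.96)]
iodine [([0.548, -0.516, 0.0], 0.85)]
spatula [([0.407, -0.595, -0.001], 0.6), ([0.522, 0.2, 0.067], 0.5)]
top [ 0.342 -0.055  1.455] [-0.067, 0.709, -0.7, 0.053] [385.64502508   0.         250.67870783]
selector_hub [([0.519, -0.227, 0.061], 0.63)]
selector_tip [([0.505, -0.365, 0.016], 0.49), ([0.426, -0
[... 157 characters left out ...]
ide_jar [([0.507, -0.363, 0.016], 0.66)]
slim_jar [([0.44, -0.112, 0.014], 0.58)]
low_jar [([0.596, -0.11, 0.013], 0.68)]
plug [([0.746, -0.259, 0.002], 0.62), ([0.63, -0.402, 0.001], 0.54), ([0.716, -0.18, -0.0], 0.5)]
valve_hub [([0.522, 0.196, 0.064], 0.88), ([0.404, -0.587, -0.001], 0.74), ([0.425, -0.255, 0.062], 0.5)]
valve_box [([0.527, 0.194, 0.002], 0.62)]
vial [([0.68, 0.216, -0.002], 0.46)]
gauze_box [([0.677, 0.124, 0.001], 0.56)]
spray_can [([0.535, 0.505, -0.001], 0.6)]
iodine [([0.554, -0.512, 0.002], 0.75)]
spatula [([0.405, -0.589, -0.001], 0.91)]
1.5 [0.19827329 0.51300396 0.23128923] [ 1.11980324e-05  1.83346706e-01  9.83048313e-01 -5.94938077e-06] 0.999073856839536 0.0187
```

View pics/top0.png

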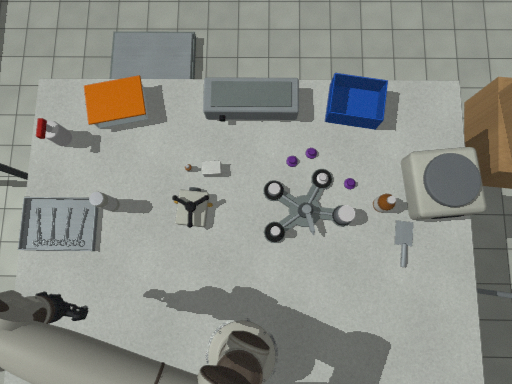

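View pics/scene0.png

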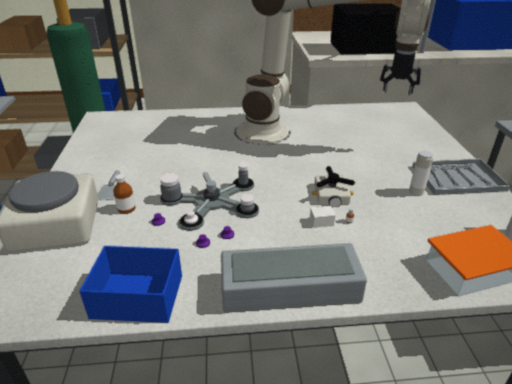

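The top view shows the selector hub at (307,210) with its arm pointing to (313,232), towards the robot. The wide jar is at (345,214), the slim jar at (274,232), the low jar at (274,189), the real white plug at (322,178), and the valve at (190,207). The purple look-alikes at (292,161), (311,153) and (349,183) are to be ignored. The arm needs to turn about +67° to point at the jar.

```bash
cat >> h.py <<'E'
from scipy.spatial.transform import Rotation as Rn
def rows(targets):
    """targets: (xyz, azimuth deg of tool y) -> shift mm and spin deg from the present pose"""
    s=monitor.get_state(); w,x,y,z=s["tool_rot"]; R=Rn.from_quat([x,y,z,w]).as_matrix()
    az=np.degrees(np.arctan2(R[1,1],R[0,1])); print("az",round(az,1),"pos",np.round(s["ee_pos"],4),"t",s["time_s"],"j6",round(s["joints"][5],2))
    for p,a in targets:
        print(np.round(R.T@(np.array(p)-s["ee_pos"])*1000).tolist(), round(-((a-az+180)%360-180),1))
def rt(hub,r,th,off):
    """point r out along a bar at angle th (deg), off behind it (clockwise side)"""
    t=np.radians(th);u=np.array([np.cos(t),np.sin(t)]);n=np.array([-u[1],u[0]])
    return hub+r*u-off*n
E
python3 - <<'E'
from h import *
p=rt(np.array([.521,-.2275]),.062,-163.7,.04); print(p)
rows([([*p,.2],106.3),([*p,.045],106.3)])
k=calibration("top");R=k["attitude"];w,x,y,z=R
im=cv2.imread("pics/top0.png")[165:255,150:360]
cv2.imwrite("pics/crop0.png",cv2.resize(im,None,fx=3.8,fy=3.8,interpolation=cv2.INTER_CUBIC))
E
```

```text
[ 0.4502654  -0.20650912]
az 68.9 pos [0.1983 0.513  0.2313] t 1.5 j6 1.57
[-494.0, -580.0, 31.0] -37.4
[-494.0, -580.0, 186.0] -37.4
```

View pics/crop0.png

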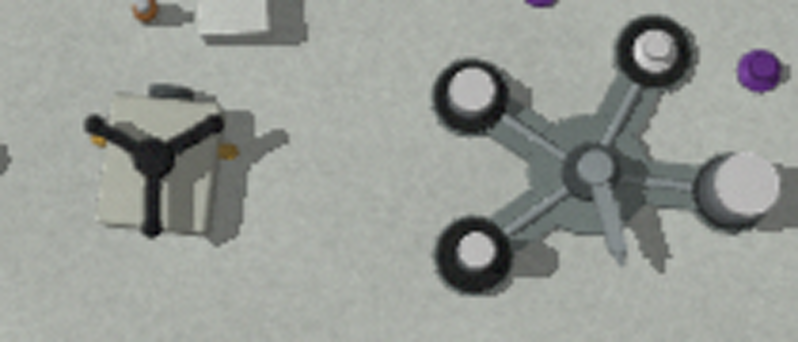

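The crop shows the arm from (597,168) to (622,262), and the three valve spokes ending at (95,125), (215,123) and (152,233). Next I move above the clockwise side of the arm.

drive_tool(
  rows=[
    [0,[-247,-290,15],-18],
    [0,[-247,-290,15],-18],
    [0,[-247,-290,15],-18],
    [0,[-247,-290,15],-18],
    [0,[-247,-290,15],-18],
    [0,[-247,-290,15],-18],
    [0,[-247,-290,15],-18],
    [0,[-494,-580,31],-37],
    [0,[-494,-580,31],-37],
    [0,[-494,-580,31],-37],
    [0,[-494,-580,31],-37],
    [0,[-494,-580,31],-37],
    [0,[-494,-580,31],-37],
    [0,[-494,-580,31],-37],
    [0,[-494,-580,31],-37],
    [0,[-494,-580,31],-37],
  ],
)

```text
time_s: 3.5
ee_pos: [0.4501, -0.2051, 0.2002]
tool_rot: [-0.0, -0.138, 0.99, 0.0]
contact_force: [0.1, -0.6, 0.6]
grip_width: -0.006
grip_force: 0.0
```

```bash
python3 - <<'E'
from h import *
h=np.array([.521,-.2275])
T=[([*rt(h,.062,-163.7,.04),.045],106.3)]+[([*rt(h,.062,a,.0225),.045],a+270) for a in np.arange(-163,-109,6)]
rows(T)
E
```

```text
az 105.9 pos [ 0.4501 -0.2051  0.2002] t 3.5 j6 -0.71
[0.0, -1.0, 155.0] -0.4
[0.0, -20.0, 155.0] -1.1
[2.0, -26.0, 155.0] -7.1
[3.0, -33.0, 155.0] -13.1
[4.0, -40.0, 155.0] -19.1
[4.0, -47.0, 155.0] -25.1
[3.0, -54.0, 155.0] -31.1
[1.0, -60.0, 155.0] -37.1
[-1.0, -67.0, 155.0] -43.1
[-4.0, -73.0, 155.0] -49.1
```

drive_tool(
  rows=[
    [0,[0,0,60],0],
    [0,[0,0,110],0],
    [0,[0,0,140],0],
    [0,[0,0,155],0],
    [0,[0,0,155],0],
  ],
)

```text
time_s: 4.12
ee_pos: [0.4499, -0.2052, 0.0453]
tool_rot: [-0.0, -0.139, 0.99, 0.0]
contact_force: [0.4, -0.8, 0.2]
grip_width: -0.004
grip_force: 0.0
```

drive_tool(
  rows=[
    [0,[0,-10,0],0],
    [0,[0,-20,0],-1],
    [0,[1,-23,0],-4],
    [0,[2,-26,0],-7],
    [0,[3,-30,0],-10],
    [0,[3,-33,0],-13],
    [0,[4,-37,0],-16],
    [0,[4,-40,0],-19],
    [0,[4,-44,0],-22],
    [0,[4,-47,0],-25],
    [0,[3,-50,0],-28],
    [0,[3,-54,0],-31],
    [0,[2,-57,0],-34],
    [0,[1,-60,0],-37],
    [0,[0,-64,0],-40],
    [0,[-1,-67,0],-43],
    [0,[-2,-70,0],-46],
    [0,[-4,-73,0],-49],
    [0,[-4,-73,0],-49],
  ],
)

```text
time_s: 6.5
ee_pos: [0.4741, -0.2761, 0.0458]
tool_rot: [0.0, -0.536, 0.844, -0.0]
contact_force: [-1.1, 0.1, -0.3]
grip_width: 0.002
grip_force: 0.3
```

```bash
python3 - <<'E'
from h import *
for c in ("scene","top"):
    im=capture(c)[:,:,::-1]; cv2.imwrite(f"pics/{c}1.png",im)
    for n in ("selector_hub","selector_tip","wide_jar"):
        print(c,n,[(np.round(d["centre"],3).tolist(),round(d["score"],2)) for d in landmark_of(c,n)[:3]])
a=cv2.imread("pics/scene1.png")[130:250,120:300]; b=cv2.imread("pics/top1.png")[150:270,230:400]
f=lambda m:cv2.resize(m,(400,int(400*m.shape[0]/m.shape[1])),interpolation=cv2.INTER_CUBIC)
a,b=f(a),f(b);H=min(len(a),len(b));cv2.imwrite("pics/c1.png",np.hstack([a[:H],b[:H]]))
rows([])
E
```

```text
scene selector_hub [([0.525, -0.227, 0.06], 0.58), ([0.521, 0.197, -0.003], 0.54)]
scene selector_tip [([0.479, -0.319, 0.054], 0.67), ([0.537, 0.507, -0.002], 0.58)]
scene wide_jar [([0.506, -0.37, 0.013], 0.67), ([0.438, -0.116, 0.016], 0.5)]
top selector_hub [([0.52, -0.228, 0.062], 0.41)]
top selector_tip []
top wide_jar []
az 154.9 pos [ 0.4738 -0.2753  0.0454] t 6.9 j6 -1.66
```

View pics/c1.png

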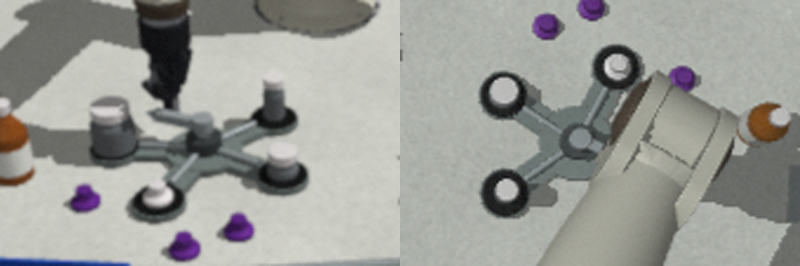

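The scene view shows the arm at (155,113)–(203,125), part way to the wide jar with the finger on its near side, and nothing else disturbed. The top view is blocked by the robot. The tip measures −115°, and the target is −96.7°.

```bash
python3 - <<'E'
from h import *
h=np.array([.521,-.228])
rows([([*rt(h,.062,a,.0225),.045],a+270) for a in (-115,-109,-103,-97)]+[([*rt(h,.062,-97,.06),.045],173)])
E
```

```text
az 154.9 pos [ 0.4738 -0.2753  0.0454] t 6.9 j6 -1.66
[-1.0, -0.0, 0.0] -0.1
[1.0, -7.0, 0.0] -6.1
[3.0, -14.0, 0.0] -12.1
[3.0, -21.0, 0.0] -18.1
[15.0, 15.0, 0.0] -18.1
```

drive_tool(
  rows=[
    [0,[0,-4,0],-3],
    [0,[1,-7,0],-6],
    [0,[2,-10,0],-9],
    [0,[3,-14,0],-12],
    [0,[3,-17,0],-15],
    [0,[3,-21,0],-18],
    [0,[3,-21,0],-18],
    [0,[3,-21,0],-18],
    [0,[9,-3,0],-18],
    [0,[15,15,0],-18],
    [0,[15,15,-60],-18],
    [0,[15,15,-115],-18],
    [0,[15,15,-150],-18],
    [0,[15,15,-150],-18],
  ],
)

```text
time_s: 8.65
ee_pos: [0.455, -0.2829, 0.1986]
tool_rot: [0.001, -0.662, 0.75, -0.003]
contact_force: [0.5, 0.3, 0.5]
grip_width: -0.0
grip_force: 0.0
```

```bash
python3 - <<'E'
from h import *
for c in ("scene",):
    im=capture(c)[:,:,::-1]; cv2.imwrite(f"pics/{c}2.png",im)
    for n in ("selector_hub","selector_tip","wide_jar","slim_jar"):
        print(c,n,[(np.round(d["centre"],3).tolist(),round(d["score"],2)) for d in landmark_of(c,n)[:2]])
# valve spokes: back-project dark blob of the first top picture to z=.068
k=calibration("top");w,x,y,z=k["attitude"];R=Rn.from_quat([x,y,z,w]).as_matrix()
def bp(u,v,h):
    d=R@np.linalg.inv(k["intrinsics"])@np.array([u,v,1.]);return (k["eye"]+d*(h-k["eye"][2])/d[2])[:2]
hub=bp(150+153/3.8,165+157/3.8,.07);print("hub",hub)
for u,v in ((95,125),(217,122),(152,233)):
    q=bp(150+u/3.8,165+v/3.8,.07)-hub;print(np.linalg.norm(q),np.degrees(np.arctan2(q[1],q[0])))
rows([([.40,.10,.2],173)])
E
```

```text
scene selector_hub []
scene selector_tip [([0.504, -0.326, 0.059], 0.69)]
scene wide_jar [([0.503, -0.367, 0.012], 0.6)]
scene slim_jar [([0.438, -0.117, 0.017], 0.62)]
hub [0.52330898 0.19371992]
0.06466591817977325 62.07903325067949
0.06937906643116298 -60.12468251914633
0.07258323273965077 -178.38199085102582
az 172.9 pos [ 0.4534 -0.2821  0.1938] t 8.9 j6 -2.0
[-372.0, 101.0, -6.0] -0.1
```

The tip reads −99.8° against the jar's −96.7°, about 7 mm at the jar. I'll check this from the top camera once the robot is clear, and now move to the valve.

```bash
python3 - <<'E'
from h import *
h=np.array([.523,.195]); p=rt(h,.05,181,.045);print(p)
rows([([*p,.2],91)])
E
```

```text
[0.47222226 0.23912053]
az 172.9 pos [ 0.4534 -0.2821  0.1938] t 8.9 j6 -2.0
[-519.0, 46.0, -6.0] 81.9
```

drive_tool(
  rows=[
    [0,[-55,5,-6],8],
    [0,[-110,10,-6],17],
    [0,[-165,15,-6],26],
    [0,[-220,20,-6],35],
    [0,[-275,25,-6],44],
    [0,[-330,30,-6],53],
    [0,[-385,35,-6],61],
    [0,[-440,40,-6],70],
    [0,[-490,44,-6],78],
    [0,[-519,46,-6],82],
    [0,[-519,46,-6],82],
    [0,[-519,46,-6],82],
  ],
)

```text
time_s: 10.4
ee_pos: [0.4723, 0.2377, 0.2006]
tool_rot: [-0.001, -0.008, 1.0, -0.0]
contact_force: [0.3, -0.9, -0.5]
grip_width: -0.002
grip_force: 0.0
```

```bash
python3 - <<'E'
from h import *
for c in ("top","scene"):
    im=capture(c)[:,:,::-1]; cv2.imwrite(f"pics/{c}3.png",im)
    for n in ("selector_hub","selector_tip","wide_jar","valve_hub"):
        print(c,n,[(np.round(d["centre"],3).tolist(),round(d["score"],2)) for d in landmark_of(c,n)[:2]])
b=cv2.imread("pics/top3.png")[150:270,150:370]
cv2.imwrite("pics/c3.png",cv2.resize(b,None,fx=3.6,fy=3.6,interpolation=cv2.INTER_CUBIC))
h=np.array([.523,.195])
rows([([*rt(h,.05,181,.045),.053],91)]+[([*rt(h,.05,a,.0215),.053],a-90) for a in range(181,278,8)])
E
```

```text
top selector_hub [([0.518, -0.228, 0.057], 0.66)]
top selector_tip [([0.508, -0.327, 0.059], 0.74)]
top wide_jar [([0.506, -0.364, 0.015], 0.78)]
top valve_hub [([0.524, 0.194, 0.068], 0.77)]
scene selector_hub [([0.526, -0.225, 0.06], 0.75)]
scene selector_tip [([0.507, -0.325, 0.058], 0.71), ([0.683, 0.217, 0.002], 0.71)]
scene wide_jar [([0.502, -0.368, 0.013], 0.64)]
scene valve_hub [([0.525, 0.196, 0.069], 0.89), ([0.522, 0.195, -0.004], 0.69)]
az 90.9 pos [0.4727 0.2381 0.2014] t 10.9 j6 0.45
[0.0, 1.0, 148.0] -0.1
[0.0, -22.0, 148.0] -0.1
[3.0, -30.0, 148.0] -8.1
[4.0, -37.0, 148.0] -16.1
[5.0, -45.0, 148.0] -24.1
[4.0, -52.0, 148.0] -32.1
[2.0, -60.0, 148.0] -40.1
[-0.0, -67.0, 148.0] -48.1
[-4.0, -73.0, 148.0] -56.1
[-9.0, -79.0, 148.0] -64.1
[-14.0, -85.0, 148.0] -72.1
[-20.0, -89.0, 148.0] -80.1
[-27.0, -93.0, 148.0] -88.1
[-34.0, -96.0, 148.0] -96.1
```

View pics/c3.png

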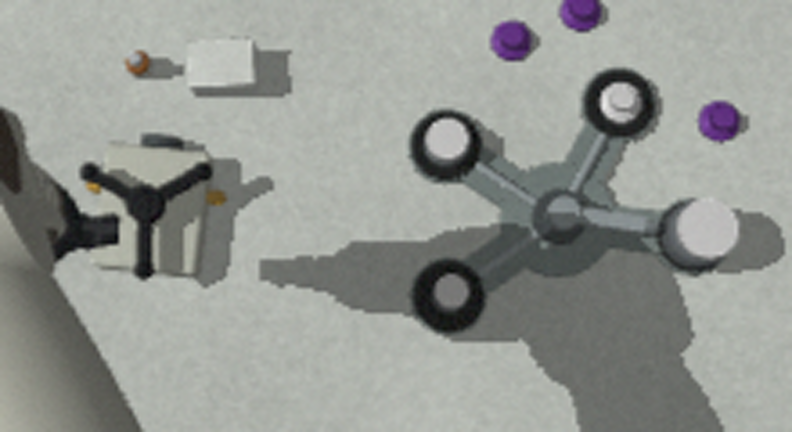

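The arm now lies along the lobe from the hub (560,217) towards the wide jar (705,230), with both networks agreeing to about 4 mm. The gripper is at (95,232), clear of the spoke whose end is at (145,270). I descend and push.

drive_tool(
  rows=[
    [0,[0,0,60],0],
    [0,[0,0,110],0],
    [0,[0,0,138],0],
    [0,[0,0,148],0],
    [0,[0,0,148],0],
    [0,[0,-11,148],0],
    [0,[0,-22,148],0],
    [0,[2,-26,148],-4],
    [0,[3,-30,148],-8],
    [0,[4,-34,148],-12],
    [0,[4,-37,148],-16],
    [0,[5,-41,148],-20],
    [0,[5,-45,148],-24],
    [0,[5,-49,148],-28],
    [0,[4,-52,148],-32],
    [0,[3,-56,148],-36],
    [0,[2,-60,148],-40],
  ],
)

```text
time_s: 13.02
ee_pos: [0.4715, 0.1781, 0.0543]
tool_rot: [0.001, -0.35, 0.937, 0.001]
contact_force: [-3.7, 3.4, 3.2]
grip_width: -0.002
grip_force: 2.1
```

```bash
python3 - <<'E'
from h import *
h=np.array([.524,.195])
rows([([*rt(h,.05,a,.0215),.053],a-90) for a in range(221,280,6)])
E
```

```text
az 131.0 pos [0.4715 0.1781 0.0543] t 13.025 j6 -0.36
[-1.0, -0.0, 1.0] -0.0
[1.0, -5.0, 1.0] -6.0
[3.0, -11.0, 1.0] -12.0
[3.0, -17.0, 1.0] -18.0
[4.0, -22.0, 1.0] -24.0
[3.0, -28.0, 1.0] -30.0
[2.0, -34.0, 1.0] -36.0
[1.0, -39.0, 1.0] -42.0
[-1.0, -44.0, 1.0] -48.0
[-4.0, -49.0, 1.0] -54.0
```

Force is about 5 N, as expected for the spoke. Continue to about 263°.

drive_tool(
  rows=[
    [0,[1,-3,0],-3],
    [0,[1,-6,0],-6],
    [0,[2,-8,0],-9],
    [0,[3,-11,0],-12],
    [0,[3,-14,0],-15],
    [0,[3,-17,0],-18],
    [0,[4,-20,0],-21],
    [0,[4,-22,0],-24],
    [0,[4,-25,0],-27],
    [0,[3,-28,0],-30],
    [0,[3,-31,0],-33],
    [0,[2,-34,0],-36],
    [0,[2,-37,0],-39],
    [0,[1,-39,0],-42],
  ],
)

```text
time_s: 14.78
ee_pos: [0.4959, 0.1474, 0.054]
tool_rot: [-0.0, -0.662, 0.749, 0.0]
contact_force: [-4.6, -0.4, 1.9]
grip_width: -0.001
grip_force: 2.1
```

```bash
python3 - <<'E'
from h import *
h=np.array([.524,.195])
rows([([*rt(h,.05,a,.0215),.053],a-90) for a in range(262,280,2)])
im=capture("scene")[:,:,::-1][150:230,290:390]
cv2.imwrite("pics/c4.png",cv2.resize(im,None,fx=6,fy=6,interpolation=cv2.INTER_CUBIC))
E
```

```text
az 172.9 pos [0.4959 0.1474 0.054 ] t 14.775 j6 -1.16
[-1.0, 0.0, 1.0] 0.9
[-0.0, -1.0, 1.0] -1.1
[0.0, -3.0, 1.0] -3.1
[1.0, -5.0, 1.0] -5.1
[2.0, -7.0, 1.0] -7.1
[2.0, -9.0, 1.0] -9.1
[3.0, -11.0, 1.0] -11.1
[3.0, -12.0, 1.0] -13.1
[3.0, -14.0, 1.0] -15.1
```

View pics/c4.png

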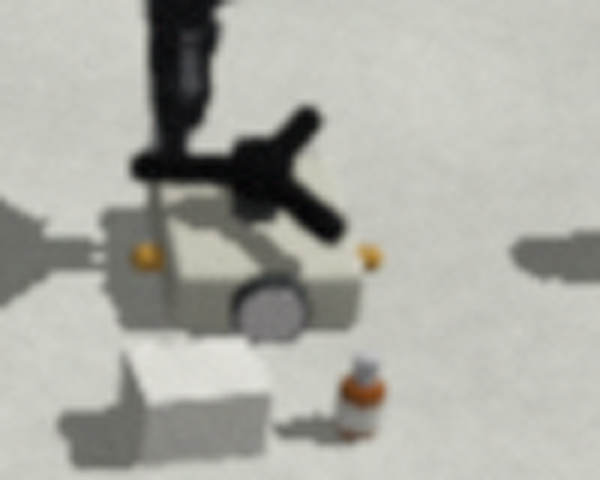

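The pushed spoke (145,165)–(230,168) now points sideways and the finger is behind it. The force shows no stop yet, so I go on in small steps.

drive_tool(
  rows=[
    [0,[0,-2,0],-2],
    [0,[1,-3,0],-4],
    [0,[1,-5,0],-5],
    [0,[1,-5,0],-5],
  ],
)

```text
time_s: 15.32
ee_pos: [0.4991, 0.1461, 0.0535]
tool_rot: [-0.002, -0.694, 0.72, 0.001]
contact_force: [-16.0, -1.4, 9.7]
grip_width: -0.005
grip_force: 7.8
```

Force has jumped to 16 N with the tool lagging: the stop is reached. One small nudge to confirm, then back off and rise.

drive_tool(
  rows=[
    [0,[0,-1,0],0],
    [0,[0,-2,0],0],
    [0,[0,-2,0],0],
  ],
)

```text
time_s: 15.7
ee_pos: [0.4993, 0.1461, 0.0534]
tool_rot: [-0.003, -0.694, 0.72, 0.003]
contact_force: [-24.4, -2.1, 16.2]
grip_width: -0.001
grip_force: 12.9
```

drive_tool(
  rows=[
    [0,[0,15,0],0],
    [0,[0,35,0],0],
    [0,[0,35,-60],0],
    [0,[0,35,-120],0],
    [0,[0,35,-170],0],
    [0,[0,90,-170],0],
    [0,[0,150,-170],0],
    [0,[0,150,-170],0],
    [0,[0,150,-170],0],
    [0,[0,150,-170],0],
  ],
)

```text
time_s: 16.95
ee_pos: [0.354, 0.152, 0.2231]
tool_rot: [-0.0, -0.694, 0.72, -0.0]
contact_force: [0.8, -0.1, -0.1]
grip_width: 0.003
grip_force: 0.0
```

```bash
python3 - <<'E'
from h import *
rows([])
for c in ("top","scene"):
    im=capture(c)[:,:,::-1]; cv2.imwrite(f"pics/{c}5.png",im)
    for n in ("selector_hub","selector_tip","wide_jar","valve_hub"):
        print(c,n,[(np.round(d["centre"],3).tolist(),round(d["score"],2)) for d in landmark_of(c,n)[:2]])
b=cv2.imread("pics/top5.png")[150:270,150:370]
cv2.imwrite("pics/c5.png",cv2.resize(b,None,fx=3.6,fy=3.6,interpolation=cv2.INTER_CUBIC))
E
```

```text
az 177.8 pos [0.354  0.152  0.2231] t 16.95 j6 -1.13
top selector_hub [([0.52, -0.228, 0.06], 0.44)]
top selector_tip [([0.507, -0.326, 0.061], 0.66), ([0.404, -0.588, -0.002], 0.44)]
top wide_jar [([0.676, 0.124, 0.003], 0.66), ([0.506, -0.361, 0.013], 0.53)]
top valve_hub [([0.525, 0.192, 0.068], 0.66), ([0.519, -0.228, 0.059], 0.29)]
scene selector_hub [([0.524, -0.227, 0.058], 0.52)]
scene selector_tip []
scene wide_jar [([0.505, -0.366, 0.012], 0.73)]
scene valve_hub [([0.549, -0.516, 0.002], 0.7), ([0.525, 0.199, 0.07], 0.6)]
```

View pics/c5.png

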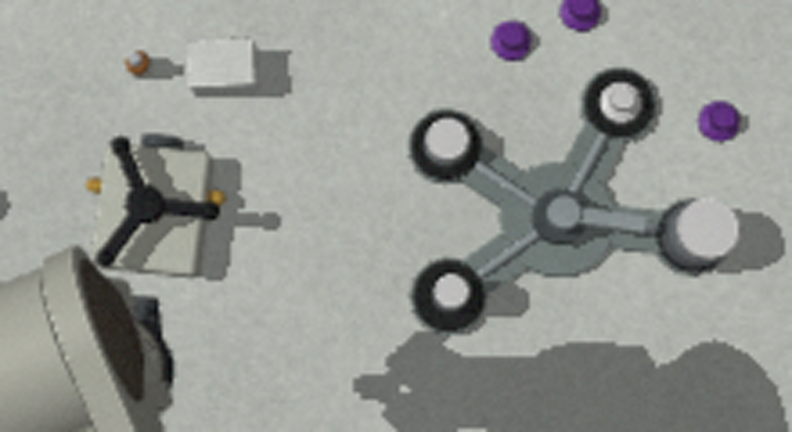

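The final view shows the selector from (562,213) pointing at the wide jar (705,230). The pushed spoke is now at (213,211), about 86° round and against its stop, and everything else is unmoved with the robot clear.

```bash
python3 -c "
from h import *
print(sign_off())"
```

```text
the job is handed in; nothing more can be done
None
```

The job is handed in: the selector arm points at the wide jar (within about 4 mm by the camera measurements), the valve was then pushed open to its stop, and nothing else in the final view had moved; no verdict was returned.

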